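# Glue the tower into the crook of the model church

### The arm

A 6-joint arm with a two-finger parallel gripper is mounted at the origin on the work surface. World frame = base frame: x ahead of the robot, y to its left, z up, the work surface at z = 0. Lengths are in mm, angles in rad, forces in N, time in s.
With the tool pointing down it reaches from about 300 to 775 mm from the base axis. Payload 14.6 kg.
Tool frame: the origin (TCP) lies midway between the tips of the shut fingers; the grasp point (between the pads) lies behind it (manip.grip_depth is the z of the grasp point in the tool frame, in mm); z points along the fingers, y is the line along which they close (so a half turn about z gives the same grasp; the last joint's range is limited). The gripper opens to 94 mm and grips with 3 to 60 N. Pads are 16 mm wide; open, the fingers measure 119 mm over their backs; the gripper's body (75 mm by 177 mm) begins 78 mm behind the grasp point.
Start: joints at [1.104, 0.3, 1.521, -0, 1.321, -0.067], TCP at [214.075, 506.617, 205.446] pointing down, gripper open.
Joint ranges: [-3.03, 3.03], [-0.79, 2.21], [0.23, 2.52], [-1.04, 4.18], [0, 3.07], [-2.55, 2.55]. Speed limits (rad/s): [2.22, 2.22, 2.57, 3.14, 3.14, 3.14].

### API

Orientations are given as [roll, pitch, yaw] about the fixed x, y, z axes, in that order (R = Rz(yaw) Ry(pitch) Rx(roll)).
In Python, from cell import manip, imaging, order gives the robot as it stands (manip), with the cameras (imaging) and the job (order).
- The arm moves only by the shell command python3 nudge.py 'ROWS' [OPENING] [FORCE]. ROWS is a JSON list of rows, 1 to 5 of them, each an object with the fields dx, dy, dz (the shift in mm), rx, ry, rz (a rotation vector in rad); a field left out counts as zero; each row is the pose to reach, as a shift and turn from the pose commanded when the command began, along the tool's axes at that moment; what a row does not reach only later rows make up. A row lasts 1/10 s, in which the tool goes at most 50 mm and 0.15 rad, less where a joint would pass 70% of its speed; a pose out of reach is approached as far as the arm can. OPENING is the finger opening in mm, set as the command begins (- or left out keeps the last). The fingers move at their own pace and stop on an object; FORCE is the grip in N (left out, the last holds). Time passes only in rows, so rows that do not move let the fingers close. It prints the time, the measured TCP pose, the force, the opening and the grip force at its end. Input that does not fit is refused with a message, and nothing moves.
- manip.read_state(): the state, without advancing time (a new reading comes with each control period).
- imaging.camera(name): name is "side" or "top"; returns (picture, depth): 400x640x3 uint8, red, green, blue; 400x640 float32, mm along the optical axis (not along the pixel's ray), 0 where there is no reading.
- imaging.camera_info(name): a dict with "K" (3x3 intrinsics, pixels), "rvec" (rotation vector, rad) and "tvec" (3), from world to camera coordinates, as OpenCV has them. Camera axes: x right, y down, z forward; pixel columns grow to the right and rows downward; lengths in mm; the calibration is good to about 2 mm. A picture is of the moment at which its call begins. camera_info takes no time and is no camera call.
- order.sign_off(): hands the job in; it is judged then, once.
The state is a dict: "clock": time; "joints": joint angles; "qd": joint speeds; "effort": joint torques, N m; "eef_pos": TCP position; "eef_rot": TCP orientation; "wrist_force": force on the tool from outside, world axes, zero at the start; "moment": the same for the moment, N m; "finger_gap": finger opening in mm; "finger_force": force on a finger pad.
Only numpy, scipy, OpenCV 4.12 (cv2) and the standard library are available. Lean on these libraries where they do the work, as an engineer would, in place of code of your own. Each camera call takes 0.05 s, during which the arm holds its last target. There are 200 camera calls.

### The job

Glue has just been brushed on the two blank faces of the square printed tower: stand it upright on the church's baseboard in the inside corner between the two buildings, blank faces to the walls so that door and window look outwards, and slide it home until it is flush against both walls. Press it firmly into the corner against both walls at once, without ramming them, and finish like that, still holding and pressing it while the glue takes. Leave the round tower, the temple and the glue bottle alone.

Things in the scene. Friction and masses are not known exactly. Their poses are not given: they have to be found in the camera images.
- tower: Loose white printed square tower, 85 to 170 g, upright on the table at the start, turned up to 60 degrees. Shaft 56 x 56 mm, 62 mm high, bell stage above, roof tip at 130 mm. Origin: centre of the underside, z up. The shaft's -x and -y faces are blank (glued); +x has the door, +y a tall window. When home its axes are parallel to the board's.
- bell (a point): Centre of the tower's bell stage, 85 mm above the tower's foot: 34 x 34 mm, set back 11 mm from the shaft on all sides, reaching from 62 to 108 mm above the foot, alike on all four sides. The place to grip: fingers here pass above the church's eaves and lower roof. A low pyramid roof rises 22 mm above it.
- heel (a point): Foot of the tower's upright edge where its two blank faces meet: at (-28, -28, 0) mm in the tower's frame.
- board: Plywood baseboard of the model church, 250 x 260 x 8 mm, fixed; its place and turn (up to 20 degrees) differ each time. Origin: centre of its underside; top 8 mm up. It carries the nave along its -x side and the wing at its -y side; they form one inside corner, open to +x and +y, where the tower goes.
- corner (a point): The inside corner of the church at the height of the board's top: at (-46, -46, 8) mm in the board's frame. From here the blank nave wall runs towards the board's +y and the blank wing wall towards its +x. The tower's heel belongs here.
- nave: Nave of the church, fixed on the board: white gabled building 64 mm wide, 230 mm long along the board's y, with a 45 degree tiled roof behind a 5 mm ledge; walls 56 mm high, ridge about 87 mm above the board's top. Origin: centre of its underside, 78 mm to -x of the board's centre; the wall that the tower leans against is the plane 32 mm to +x of it.
- wing: Wing of the church, fixed on the board, at right angles to the nave, same section and roof (walls 56 mm high, ridge about 87 mm), reaching 108 mm out from the nave wall along the board's +x. Origin: under its middle, at (-7, -78, 8) mm in the board's frame; the wall that the tower leans against is the plane 32 mm to +y of it.
- round_tower: Bystander: loose white round printed tower, 46 mm across, 134 mm high with a pointed roof. Origin: centre of its underside.
- temple: Bystander: loose white printed temple, 76 x 112 mm, about 78 mm high. Origin: centre of its underside.
- glue: Bystander: small yellow glue bottle with a black cap, 32 mm across, 85 mm high. Origin: centre of its underside.

How it is judged:
By the outcome, as a careful person would: the job done as asked, in the order asked, and still so for the second after the job is handed in, while the arm keeps its last pose, push and grip.
It also fails if it takes over 53 s, if anything falls off the work surface, if the arm or the gripper's body presses on something with over 40 N, if the wrist force passes 120 N, or if a joint passes its speed limit or range.

## Working session

There is one attempt and no reset: what is moved stays moved. The work goes in short steps, Python scripts to look and compute and a shell command to move; the robot and the scene stay as the last step left them, time stands still between calls to the robot, and variables do not carry over. Pictures are saved under pics/ and viewed, at most 12 in all, crops included, and the job is handed in when it is done.

```bash
ls; mkdir -p pics; cat > h.py <<'E'
from cell import manip, imaging, order
import numpy as np, cv2
from scipy.spatial.transform import Rotation as R
def cloud(name):
    im,d=imaging.camera(name); c=imaging.camera_info(name)
    K=np.array(c["K"]);Rm=cv2.Rodrigues(np.array(c["rvec"],float))[0];t=np.array(c["tvec"],float).ravel()
    v,u=np.mgrid[0:400,0:640]
    p=np.stack([(u-K[0,2])/K[0,0]*d,(v-K[1,2])/K[1,1]*d,d],-1)
    w=(p-t)@Rm
    w[d==0]=np.nan
    return im,w
E
python3 - <<'E'
from h import *
for n in("top","side"):
    im,w=cloud(n); cv2.imwrite(f"pics/{n}0.png",im[...,::-1]); np.save(f"{n}0.npy",w)
    c=imaging.camera_info(n);print(n,-(cv2.Rodrigues(np.array(c["rvec"],float))[0].T@np.array(c["tvec"],float).ravel()))
print(manip.grip_depth,manip.read_state())
E
```

```text
cell.py
nudge.py
pics
top [ 376.59771572  -75.86850559 1206.33427629]
side [ 384.70771881 -843.97024531  707.4098556 ]
-18.8 {'clock': 0.1, 'joints': array([ 1.10441299e+00,  3.00421435e-01,  1.52148939e+00, -2.47205580e-05,
        1.32071389e+00, -6.65820375e-02]), 'qd': array([ 0.0004685 , -0.00130164, -0.00132558, -0.00073945, -0.00111255,
        0.00114065]), 'effort': array([ 6.29359620e-04, -5.32636464e+01, -3.53290057e+01,  7.09445472e-02,
        2.34476494e-02, -7.98123688e-05]), 'eef_pos': array([213.97626681, 506.4221804 , 204.95236416]), 'eef_rot': array([-3.14056129e+00, -4.47733966e-05,  2.74179746e+00]), 'wrist_force': array([0.13945842, 0.06898195, 0.81160253]), 'moment': array([-0.02455752, -0.02871587,  0.0084453 ]), 'finger_force': 0.0, 'finger_gap': 93.96777221427615}
```

View pics/top0.png

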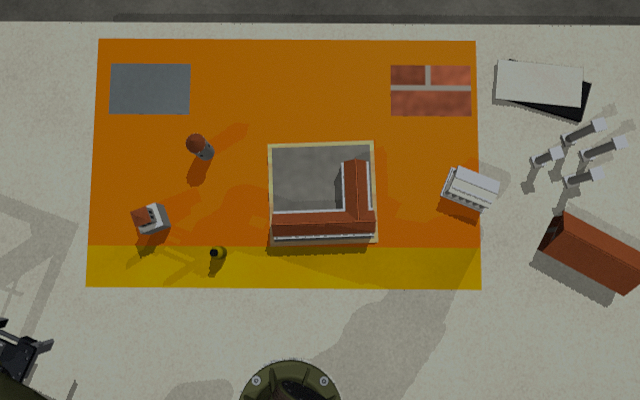

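View pics/side0.png

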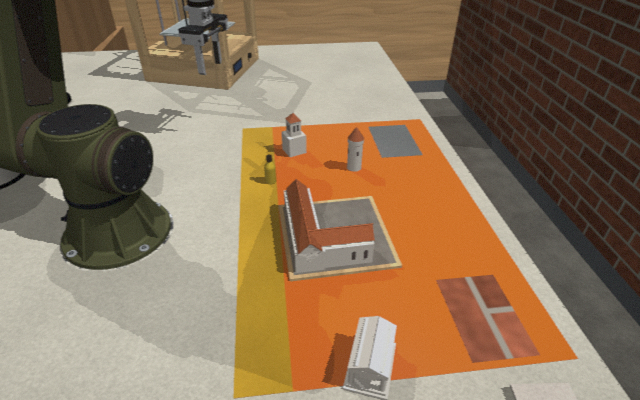

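The top view has robot x up and y left. It shows the square tower at about (150,218), the glue at (218,252), the round tower at (200,147), and the church around (322,193) with its corner near (342,210). I'll measure next, and zoom in on the tower's faces.

```bash
cat > m.py <<'E'
from h import *
t=np.load("top0.npy");s=np.load("side0.npy")
def q(lo,hi,x0,x1,y0,y1,w):
    p=w.reshape(-1,3); m=(p[:,2]>lo)&(p[:,2]<hi)&(p[:,0]>x0)&(p[:,0]<x1)&(p[:,1]>y0)&(p[:,1]<y1); return p[m]
def rect(p,n):
    if len(p)<5: print(n,len(p));return
    r=cv2.minAreaRect(p[:,:2].astype(np.float32)); print(n,len(p),np.round(r[0],1),np.round(r[1],1),round(r[2],2),"zmed",round(np.median(p[:,2]),1))
for n,w,(u,v) in(("tower",t,(150,218)),("tower side",s,(293,138)),("church",t,(322,193)),("board bare",t,(300,170))): print(n,w[v,u])
print("table z",np.nanmedian(t[290:300,200:400,2]),np.nanmedian(s[300:340,300:330,2]))
c=t[218,150]
for nm,w in(("top",t),("side",s)):
    for lo,hi in((4,58),(57,68),(90,112),(112,135),(4,140)): rect(q(lo,hi,c[0]-60,c[0]+60,c[1]-60,c[1]+60,w),f"tower {nm} {lo}-{hi}")
c=t[193,322]
for nm,w in(("top",t),("side",s)):
  for lo,hi in((4,12),(4,100),(60,68),(58,100),(88,100)): rect(q(lo,hi,c[0]-170,c[0]+170,c[1]-170,c[1]+170,w),f"church {nm} {lo}-{hi}")
a=cv2.imread("pics/top0.png")[185:255,115:215];b=cv2.imread("pics/side0.png")[100:170,250:350]
cv2.imwrite("pics/z.png",np.hstack([cv2.resize(a,None,fx=4,fy=4,interpolation=2),cv2.resize(b,None,fx=4,fy=4,interpolation=2)]))
E
python3 m.py
```

```text
tower [451.06066756 310.57280239 102.61232891]
tower side [450.82329061 299.90490534  63.03987482]
church [521.72100796 -70.82920799   6.52186772]
board bare [577.49637522 -16.78503287   8.17317969]
table z -1.1026936055159446 1.1460954071243288
tower top 4-58 301 [449.7 312.8] [114.1 118.9] 3.8 zmed 28.4
tower top 57-68 263 [453.7 329.8] [57.3 56.5] 21.13 zmed 61.1
tower top 90-112 145 [454.1 330.8] [38.7 38.3] 21.51 zmed 108.3
tower top 112-135 174 [454.  328.2] [31.7 35.2] 21.5 zmed 117.7
tower top 4-140 931 [449.7 312.8] [114.1 118.9] 3.8 zmed 62.3
tower side 4-58 394 [452.8 314.4] [107.9 110.2] 87.38 zmed 30.6
tower side 57-68 134 [455.3 327.4] [58.7 61.2] 22.24 zmed 62.8
tower side 90-112 105 [452.6 329.2] [33.6 42.2] 24.67 zmed 101.2
tower side 112-135 74 [455.6 326. ] [33.2 33.5] 22.17 zmed 117.7
tower side 4-140 797 [452.8 314.4] [107.9 110.2] 87.38 zmed 58.5
church top 4-12 6302 [521.8 -71.8] [337.9 338.1] 0.48 zmed 7.4
church top 4-100 10743 [521.8 -71.8] [337.9 338.1] 0.48 zmed 9.7
church top 60-68 759 [498.  -70.7] [171.4 230.6] 2.61 zmed 63.7
church top 58-100 4170 [499.3 -72.7] [174.2 235.2] 2.73 zmed 78.7
church top 88-100 830 [485.3 -62.8] [151.7 228.2] 16.74 zmed 91.2
church side 4-12 3889 [520.7 -71.9] [340.7 336.9] 0.94 zmed 8.7
church side 4-100 8409 [520.7 -71.9] [340.7 336.9] 0.94 zmed 22.7
church side 60-68 619 [496.6 -72.8] [173.7 232.3] 4.04 zmed 64.6
church side 58-100 3215 [500.5 -72.9] [176.1 238.9] 2.65 zmed 79.1
church side 88-100 735 [489.  -63.5] [154.1 231.7] 15.73 zmed 91.9
```

View pics/z.png

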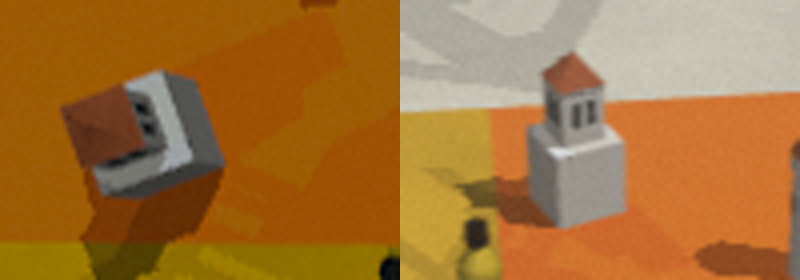

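The zoomed crop shows two plain shaft faces towards the side camera. Their normals point roughly to world -y and -x, so the tower's yaw is about +21.5°. Next I'll fit the roofs to refine the board pose.

```bash
cat > fit.py <<'E'
from h import *
from scipy.optimize import least_squares
for nm in("top","side"):
    p=np.load(nm+"0.npy").reshape(-1,3); p=p[(p[:,2]>70)&(p[:,2]<100)&(abs(p[:,0]-500)<120)&(abs(p[:,1]+72)<140)]
    def loc(v): 
        c,s=np.cos(v[2]),np.sin(v[2]); d=p[:,:2]-v[:2]; return d[:,0]*c+d[:,1]*s,-d[:,0]*s+d[:,1]*c
    v=np.array([523,-71.6,.046,93.])
    for k in range(4):
        x,y=loc(v); N=(y>-40)&(y<112)&(x<-50); W=(x>-42)&(x<58)
        def f(v):
            x,y=loc(v); return np.r_[(p[:,2]-(v[3]-abs(x+78)))[N],(p[:,2]-(v[3]-abs(y+78)))[W]]
        r=least_squares(f,v,loss="soft_l1"); v=r.x
    print(nm,v,np.degrees(v[2]),N.sum(),W.sum(),np.median(abs(r.fun)))
    x0=p
    p=np.load(nm+"0.npy").reshape(-1,3); p=p[(p[:,2]>50)&(p[:,2]<70)]; x,y=loc(v)
    print(" wall edges: nave x",np.percentile(x[(y>0)&(y<100)&(abs(x+78)<45)],[2,98])," wing y",np.percentile(y[(x>-30)&(x<55)&(abs(y+78)<45)],[2,98]))
im=cv2.imread("pics/side0.png")[120:160,275:320]
cv2.imwrite("pics/z2.png",cv2.resize(cv2.convertScaleAbs(im,alpha=1.6,beta=-60),None,fx=10,fy=10,interpolation=2))
E
python3 fit.py
```

```text
top [ 5.22469919e+02 -7.09933735e+01  4.63286122e-02  9.38450143e+01] 2.654433948203309 1394 895 1.4385214347031905
 wall edges: nave x [-109.92614854  -46.20657732]  wing y [-109.5110571   -45.99890152]
side [ 5.22782326e+02 -7.16328307e+01  4.39283551e-02  9.53310462e+01] 2.516909345662401 845 773 0.9749104010837968
 wall edges: nave x [-110.08467402  -46.33570412]  wing y [-111.99970744 -101.37176147]
```

View pics/z2.png

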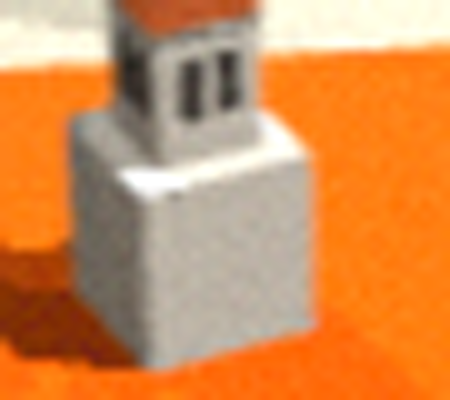

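Both visible faces are blank in the crop, so yaw ≈ 21.5° is confirmed. The board is at (522.6, -71.3) with yaw 2.6°. Now the approach.

```bash
cat > go.py <<'E'
import sys
from h import *
# usage: go.py x y z yaw_deg : shift in current tool axes
s=manip.read_state(); x,y,z,a=map(float,sys.argv[1:5])
T=R.from_euler('xyz',s["eef_rot"]); G=R.from_euler('xyz',[np.pi,0,np.radians(a)])
print("shift",np.round(T.inv().apply(np.array([x,y,z])-s["eef_pos"]),1),"rot",np.round((T.inv()*G).as_rotvec(),4))
print("pos",np.round(s["eef_pos"],1),"rpy deg",np.round(np.degrees(s["eef_rot"]),2),"F",np.round(s["wrist_force"],1),"M",np.round(s["moment"],2),"gap",round(s["finger_gap"],1),round(s["finger_force"],1),"t",round(s["clock"],2))
E
python3 go.py 454.5 328.7 200 111.5
```

```text
shift [-290.7  -70.1    5. ] rot [-1.000e-03  4.000e-04  7.958e-01]
pos [214.  506.4 205. ] rpy deg [-179.94   -0.    157.09] F [0.1 0.1 0.8] M [-0.02 -0.03  0.01] gap 94.0 0.0 t 0.1
```

```bash
python3 nudge.py '[{"dx": -45, "dy": -10, "dz": 1, "rz": 0.13}, {"dx": -90, "dy": -20, "dz": 2, "rz": 0.26}, {"dx": -135, "dy": -30, "dz": 3, "rz": 0.4}, {"dx": -180, "dy": -42, "dz": 4, "rz": 0.53}, {"dx": -225, "dy": -54, "dz": 5, "rz": 0.66}]' 94; python3 go.py 454.5 328.7 200 111.5
```

```text
clock: 0.6
eef_pos: [401.5, 367.9, 200.2]
eef_rot: [-3.141, 0.0, 2.077]
wrist_force: [-0.2, 0.6, 0.4]
finger_gap: 94.1
finger_force: 0.0
shift [-60.   27.4   0.2] rot [-4.000e-04  1.000e-04  1.305e-01]
pos [401.5 367.9 200.2] rpy deg [-179.98    0.    118.98] F [-0.2  0.6  0.4] M [-0.04  0.04  0.07] gap 94.1 0.0 t 0.6
```

```bash
python3 nudge.py '[{"dx": -35, "dy": 15, "rz": 0.07}, {"dx": -60, "dy": 27.4, "rz": 0.13}, {"dx": -60, "dy": 27.4, "dz": 45, "rz": 0.13}, {"dx": -60, "dy": 27.4, "dz": 75, "rz": 0.13}, {"dx": -60, "dy": 27.4, "dz": 75, "rz": 0.13}]'; python3 go.py 454.5 328.7 69 111.5
```

```text
clock: 1.1
eef_pos: [451.9, 329.0, 121.5]
eef_rot: [-3.134, 0.001, 1.951]
wrist_force: [-0.6, -0.3, 0.6]
finger_gap: 93.9
finger_force: 0.0
shift [-1.2  2.7 52.4] rot [-0.0073  0.0014  0.0054]
pos [451.9 329.  121.5] rpy deg [-1.7958e+02  8.0000e-02  1.1181e+02] F [-0.6 -0.3  0.6] M [-0.08  0.11  0.01] gap 93.9 0.0 t 1.1
```

```bash
python3 nudge.py '[{"dz": 30}, {"dz": 53}, {"dz": 53}, {"dz": 53}, {"dz": 53}]'; python3 go.py 454.5 328.7 69 111.5
```

```text
clock: 1.6
eef_pos: [454.3, 331.0, 74.6]
eef_rot: [3.139, -0.001, 1.952]
wrist_force: [0.2, -0.6, -0.2]
finger_gap: 93.9
finger_force: 0.0
shift [-2.2 -0.7  5.6] rot [ 0.0027 -0.0005  0.0059]
pos [454.3 331.   74.6] rpy deg [ 1.7984e+02 -3.0000e-02  1.1184e+02] F [ 0.2 -0.6 -0.2] M [-0.01  0.06 -0.03] gap 93.9 0.0 t 1.6
```

```bash
python3 - <<'E'
from h import *
im,w=cloud("side"); cv2.imwrite("pics/grip.png",cv2.resize(im[60:200,220:400,::-1],None,fx=4,fy=4))
E
```

```text
(no output)
```

View pics/grip.png

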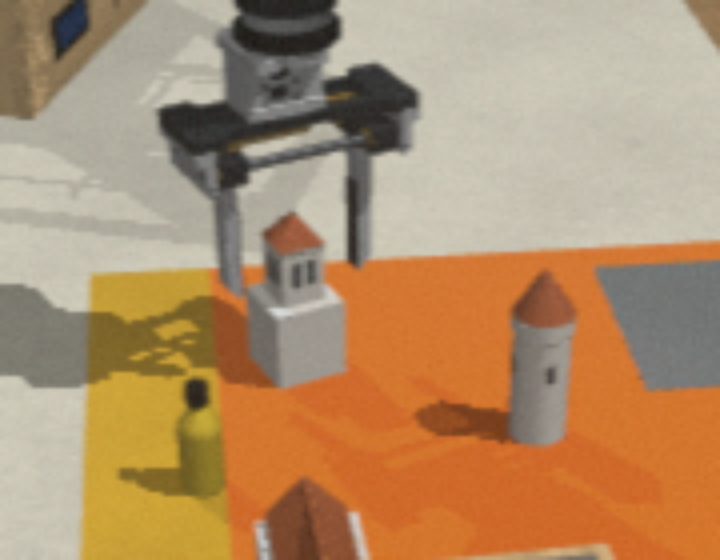

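The fingers straddle the bell, and their tips are near its base. I'll go down the last few mm and close.

```bash
python3 nudge.py '[{"dx": -2, "dy": -0.5, "dz": 5.5, "rz": 0.006}, {"dx": -2, "dy": -0.5, "dz": 5.5, "rz": 0.006}, {"dx": -2, "dy": -0.5, "dz": 5.5, "rz": 0.006}, {"dx": -2, "dy": -0.5, "dz": 5.5, "rz": 0.006}, {"dx": -2, "dy": -0.5, "dz": 5.5, "rz": 0.006}]'; python3 nudge.py '[{}, {}, {}, {}, {}]' 20 45;python3 nudge.py '[{}, {}, {}, {}, {}]'; python3 go.py 454.5 328.7 69 111.5
```

```text
clock: 2.15
eef_pos: [453.9, 328.4, 67.1]
eef_rot: [3.141, 0.0, 1.946]
wrist_force: [0.7, 0.5, 0.4]
finger_gap: 93.6
finger_force: 0.0
clock: 2.65
eef_pos: [453.8, 328.3, 67.0]
eef_rot: [3.142, 0.0, 1.946]
wrist_force: [0.3, 0.3, 0.8]
finger_gap: 57.5
finger_force: 0.0
clock: 3.15
eef_pos: [453.8, 328.3, 67.0]
eef_rot: [-3.141, 0.0, 1.946]
wrist_force: [-0.9, -0.8, 1.3]
finger_gap: 47.5
finger_force: 45.0
shift [ 0.1  0.8 -2. ] rot [-0.0001  0.     -0.0003]
pos [453.8 328.3  67. ] rpy deg [-179.99    0.    111.49] F [-0.9 -0.8  1.3] M [-0.16  0.33  0.03] gap 47.5 45.0 t 3.15
```

Gap 47.5 instead of 34, so something is off. I'll look.

```bash
python3 - <<'E'
from h import *
im,w=cloud("side"); im2,w2=cloud("top")
a=cv2.resize(im[80:170,240:340,::-1],(440,396),interpolation=2);b=cv2.resize(im2[180:260,110:190,::-1],(396,396)[::1],interpolation=2)
cv2.imwrite("pics/grip2.png",np.hstack([a,b[:, :350]]))
p=w.reshape(-1,3);m=(p[:,2]>57)&(p[:,2]<66)&(abs(p[:,0]-454)<45)&(abs(p[:,1]-329)<45);print(cv2.minAreaRect(p[m][:,:2].astype(np.float32)))
for v in np.arange(45,112,6):
    m=(abs(p[:,2]-v)<3)&(abs(p[:,0]-454)<70)&(abs(p[:,1]-329)<70);print(v,m.sum(),np.round(cv2.minAreaRect(p[m][:,:2].astype(np.float32)),1) if 0 else np.round([p[m][:,0].min(),p[m][:,0].max(),p[m][:,1].min(),p[m][:,1].max()],1))
E
```

```text
((455.7516174316406, 329.1556701660156), (58.77572250366211, 61.98218536376953), 20.354578018188477)
45 41 [419.7 491.  293.6 344.8]
51 45 [419.7 491.2 292.5 345.5]
57 45 [420.4 490.8 291.1 347.3]
63 87 [420.4 491.4 290.7 349.3]
69 31 [434.  486.8 304.8 331.2]
75 32 [428.1 490.1 306.3 332.5]
81 41 [420.2 489.9 304.9 332.7]
87 49 [420.2 490.5 305.1 334.4]
93 39 [420.9 490.2 303.7 336.8]
99 48 [420.9 490.4 305.4 339.2]
105 41 [421.2 490.6 303.5 341.5]
111 60 [421.4 490.7 301.9 344.4]
```

View pics/grip2.png

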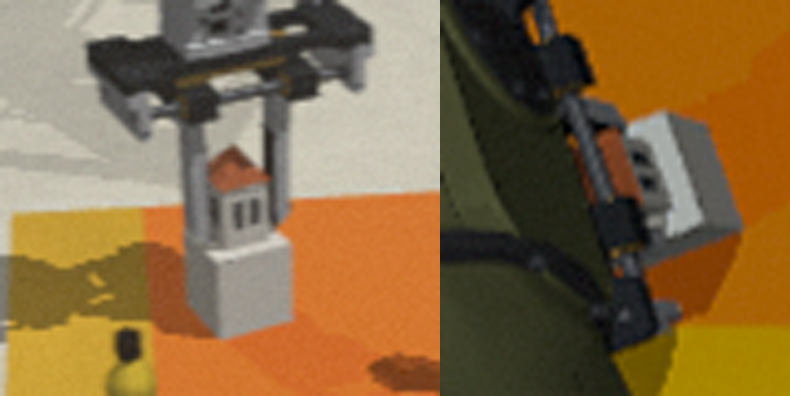

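The alignment looks right and both fingers are beside the bell. They may still be closing, so I'll wait a moment.

```bash
python3 nudge.py '[{}, {}, {}, {}, {}]'; python3 go.py 454.5 328.7 69 111.5
```

```text
clock: 3.75
eef_pos: [453.8, 328.3, 67.0]
eef_rot: [3.142, 0.0, 1.946]
wrist_force: [-2.0, -1.3, 1.8]
finger_gap: 48.0
finger_force: 45.0
shift [ 0.1  0.7 -2. ] rot [ 0.      0.     -0.0002]
pos [453.8 328.3  67. ] rpy deg [180.     0.   111.49] F [-2.  -1.3  1.8] M [-0.22  0.4   0.07] gap 48.0 45.0 t 3.75
```

```bash
python3 - <<'E'
from h import *
im,w=cloud("side"); p=w.reshape(-1,3); s=manip.read_state(); q=R.from_euler('xyz',s["eef_rot"]).inv().apply(p-s["eef_pos"])
c=im.reshape(-1,3)
for lo,hi in((70,78),(78,86),(86,94),(94,102),(102,110),(110,118)):
    m=(p[:,2]>lo)&(p[:,2]<hi)&(abs(q[:,0])<40)&(abs(q[:,1])<60); print(lo)
    for k in range(-42,42,3):
        n=m&(q[:,1]>=k)&(q[:,1]<k+3)
        if n.sum()>0: print("  %d:%d x%.0f"%(k,n.sum(),np.median(q[n,0])),end="")
    print()
print(s["effort"],s["finger_gap"])
E
```

```text
70
  -33:1 x5  -30:2 x-10  -27:1 x-9  -24:1 x-7  -18:4 x-7  -15:6 x-9  -12:1 x-16  -9:1 x-14  -6:3 x-16  -3:2 x-15  0:2 x-16  3:2 x-15  6:1 x-17  9:2 x-15  12:3 x-15  15:1 x-15  18:2 x-15  24:2 x-7  27:3 x-8  30:2 x-11  36:1 x-8
78
  -36:4 x-6  -33:3 x-10  -30:5 x-9  -27:2 x-12  -18:5 x-3  -15:4 x-12  -12:4 x-16  -9:2 x-16  -6:2 x-17  -3:3 x-17  3:3 x-13  6:2 x-18  9:2 x-14  12:1 x-15  15:1 x-10  18:2 x-14  24:1 x-9  27:4 x-10  30:2 x-12  33:1 x-9
86
  -36:6 x-2  -33:3 x-3  -30:1 x-10  -27:4 x-10  -18:2 x-12  -15:9 x-10  -12:1 x-20  -9:1 x-14  -6:2 x-16  -3:2 x-16  0:1 x-17  3:3 x-14  6:2 x-17  9:2 x-16  12:2 x-16  15:3 x-15  18:1 x-16  24:1 x-8  27:5 x-12  30:3 x-8  33:3 x-9
94
  -36:5 x-6  -33:4 x-12  -30:1 x-8  -27:3 x-9  -24:1 x-8  -18:3 x-6  -15:5 x0  -12:2 x-16  -9:3 x-18  -6:2 x-17  -3:2 x-15  0:2 x-15  3:2 x-15  6:3 x-13  9:3 x-17  12:1 x-14  15:2 x-14  18:3 x-17  24:3 x-7  27:3 x-9  30:3 x-11  33:2 x-12  36:1 x-7
102
  -36:7 x-6  -33:2 x-5  -30:3 x-8  -27:4 x-11  -24:1 x-10  -18:2 x-10  -15:4 x-12  -12:3 x-18  -9:2 x-16  -6:3 x-15  -3:3 x-16  0:1 x-16  3:3 x-14  6:2 x-16  9:2 x-15  12:3 x-16  15:2 x-15  24:6 x-5  27:2 x-10  30:1 x-9  33:2 x-10
110
  -36:2 x1  -33:3 x-9  -30:2 x-9  -27:2 x-8  -24:2 x-11  -18:3 x-17  -15:7 x-9  -12:9 x1  -9:5 x-9  -6:3 x-13  -3:3 x-13  0:4 x-12  3:3 x-13  6:2 x-12  9:6 x-12  12:2 x-13  15:2 x-15  18:1 x-17  24:7 x-5  27:2 x4  30:4 x-10  33:2 x-10
[-2.51336256e-01 -5.70655632e+01 -3.06891990e+01 -1.49987609e-02
 -5.51471282e-01  1.90740553e-03] 47.86108432766582
```

The cloud puts the bell at ±17 and the finger faces at about ±24, yet the pads report 45 N. A small lift will show whether the tower is actually held.

```bash
python3 nudge.py '[{"dz": -3}, {"dz": -6}, {"dz": -10}, {"dz": -10}, {"dz": -10}]'; python3 go.py 454.5 328.7 69 111.5; python3 - <<'E'
from h import *
im,w=cloud("side"); p=w.reshape(-1,3); s=manip.read_state(); q=R.from_euler('xyz',s["eef_rot"]).inv().apply(p-s["eef_pos"])
m=(abs(q[:,0])<40)&(abs(q[:,1])<12)&(p[:,2]>50)&(p[:,2]<150)
a=np.sort(p[m,2]);print("top z",a[-8:],"ledge hist",np.histogram(p[m&(q[:,0]<-17),2],np.arange(50,90,2)))
cv2.imwrite("pics/lift.png",cv2.resize(im[70:170,230:350,::-1],None,fx=6,fy=6,interpolation=2))
E
```

```text
clock: 4.3
eef_pos: [453.9, 328.3, 77.0]
eef_rot: [3.141, -0.0, 1.946]
wrist_force: [-0.6, 0.1, -1.7]
finger_gap: 47.7
finger_force: 45.0
shift [0.1 0.7 8. ] rot [ 0.0002 -0.     -0.0002]
pos [453.9 328.3  77. ] rpy deg [179.99  -0.   111.49] F [-0.6  0.1 -1.7] M [-0.08  0.03 -0.  ] gap 47.7 45.0 t 4.3
top z [135.58740209 135.6582148  135.7858983  135.96983888 135.9916797
 136.12522021 141.20935398 141.29959875] ledge hist (array([8, 2, 3, 5, 7, 2, 5, 5, 3, 4, 7, 9, 2, 0, 0, 2, 1, 2, 0]), array([50, 52, 54, 56, 58, 60, 62, 64, 66, 68, 70, 72, 74, 76, 78, 80, 82,
       84, 86, 88]))
```

View pics/lift.png

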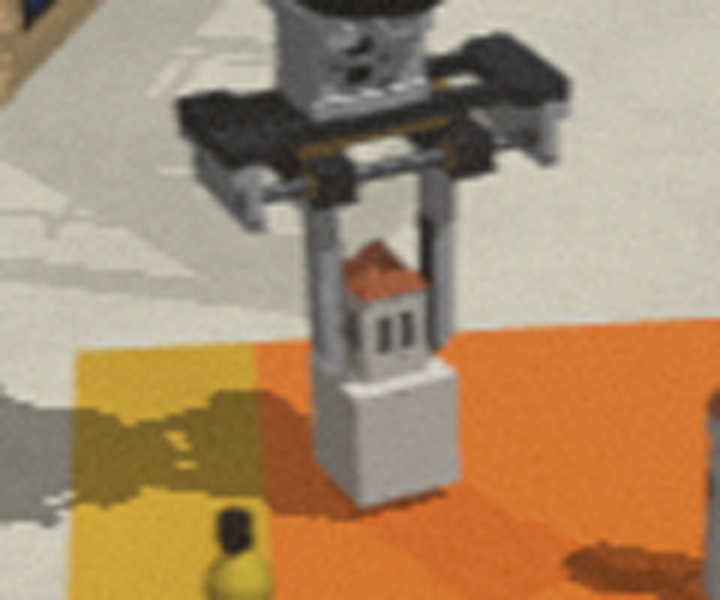

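The tower was lifted about 10 mm and hangs upright and aligned, so the grip holds. Now lift it clear and carry it over.

```bash
python3 nudge.py '[{"dz": -25}, {"dz": -60}, {"dz": -100}, {"dz": -105}, {"dz": -105}]'; python3 go.py 517 -77.5 180 92.6
```

```text
clock: 4.85
eef_pos: [454.1, 328.5, 182.6]
eef_rot: [3.14, -0.0, 1.946]
wrist_force: [-0.1, -0.4, -1.9]
finger_gap: 47.7
finger_force: 45.0
shift [-400.8  -90.1    2.3] rot [ 0.0016 -0.0006  0.3296]
pos [454.1 328.5 182.6] rpy deg [ 1.7990e+02 -2.0000e-02  1.1149e+02] F [-0.1 -0.4 -1.9] M [-0.1   0.02 -0.  ] gap 47.7 45.0 t 4.85
```

```bash
python3 nudge.py '[{"dx": -20, "dy": -4, "rz": 0.02}, {"dx": -55, "dy": -12, "rz": 0.05}, {"dx": -95, "dy": -21, "rz": 0.08}, {"dx": -135, "dy": -30, "rz": 0.11}, {"dx": -175, "dy": -39, "rz": 0.14}]'; python3 nudge.py '[{"dx": -40, "rz": 0.04}, {"dx": -80, "rz": 0.08}, {"dx": -120, "rz": 0.12}, {"dx": -150, "rz": 0.14}, {"dx": -160, "rz": 0.15}]'; python3 nudge.py '[{}, {}]';python3 go.py 517 -77.5 180 92.6
```

```text
clock: 5.35
eef_pos: [480.9, 149.5, 180.0]
eef_rot: [-3.139, -0.0, 1.805]
wrist_force: [0.7, -0.1, -1.4]
finger_gap: 47.8
finger_force: 45.0
clock: 5.85
eef_pos: [518.5, -6.7, 180.0]
eef_rot: [-3.139, -0.0, 1.653]
wrist_force: [0.8, 0.2, -1.9]
finger_gap: 47.6
finger_force: 45.0
clock: 6.05
eef_pos: [518.4, -3.5, 181.1]
eef_rot: [-3.14, -0.0, 1.657]
wrist_force: [0.2, -0.2, -1.8]
finger_gap: 47.8
finger_force: 45.0
shift [-73.6  -7.8   1. ] rot [-0.0015 -0.0005  0.0404]
pos [518.4  -3.5 181.1] rpy deg [-1.7992e+02 -3.0000e-02  9.4910e+01] F [ 0.2 -0.2 -1.8] M [-0.02  0.04  0.  ] gap 47.8 45.0 t 6.05
```

```bash
python3 nudge.py '[{"dx": -30, "dy": -3, "rz": 0.02}, {"dx": -60, "dy": -6, "rz": 0.04}, {"dx": -73.5, "dy": -7.8, "rz": 0.04}, {"dx": -73.5, "dy": -7.8, "rz": 0.04}, {"dx": -73.5, "dy": -7.8, "rz": 0.04}]'; python3 nudge.py '[{"dz": 30}, {"dz": 60}, {"dz": 75}, {"dz": 75}, {"dz": 75}]'; python3 go.py 517 -77.5 78 92.6;  python3 - <<'E'
from h import *
im,w=cloud("side"); im2,w2=cloud("top")
a=cv2.resize(im[130:290,240:420,::-1],(450,400),interpolation=2);b=cv2.resize(im2[120:260,250:390,::-1],(400,400),interpolation=2)
cv2.imwrite("pics/pre.png",np.hstack([a,b])[:, :800]); np.save("pre_s.npy",w);np.save("pre_t.npy",w2)
E
```

```text
clock: 6.55
eef_pos: [517.3, -77.1, 181.8]
eef_rot: [-3.141, -0.0, 1.617]
wrist_force: [0.0, -0.1, -1.8]
finger_gap: 47.9
finger_force: 45.0
clock: 7.05
eef_pos: [517.7, -77.4, 107.6]
eef_rot: [3.141, -0.0, 1.617]
wrist_force: [-0.9, -0.5, -0.6]
finger_gap: 47.7
finger_force: 45.0
shift [-0.1 -0.7 29.6] rot [ 0.0005 -0.      0.0009]
pos [517.7 -77.4 107.6] rpy deg [179.97  -0.    92.65] F [-0.9 -0.5 -0.6] M [-0.08  0.04  0.  ] gap 47.7 45.0 t 7.05
```

View pics/pre.png

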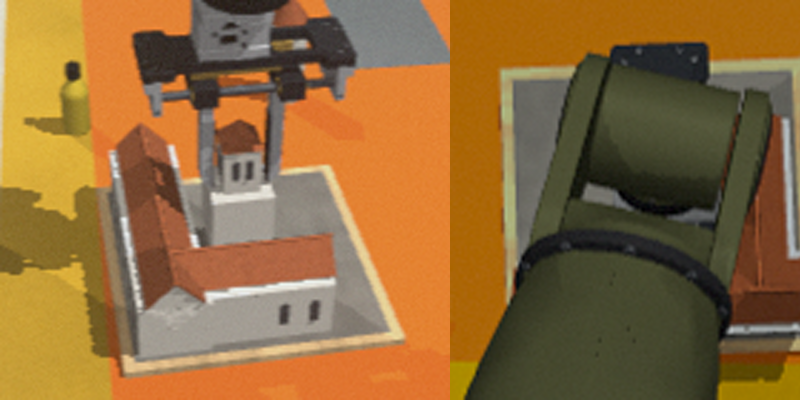

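The picture shows the tower held upright above the bay with about 10 mm of clearance to both walls. I'll check its yaw and tilt from the visible -y face.

```bash
cat > plane.py <<'E'
from h import *
import sys
def face(w,z0,z1):
    s=manip.read_state(); p=w.reshape(-1,3); p=p[~np.isnan(p[:,2])]; q=R.from_euler('xyz',[0,0,np.radians(2.6)]).inv().apply(p-s["eef_pos"])
    m=(abs(q[:,0])<25)&(q[:,1]>-36)&(q[:,1]<-20)&(p[:,2]>z0)&(p[:,2]<z1); q=q[m]
    for k in range(4):
        A=np.c_[q[:,0],q[:,2],np.ones(len(q))]; c=np.linalg.lstsq(A,q[:,1],rcond=None)[0]; r=q[:,1]-A@c; q=q[abs(r)<2.5*r.std()+.3]
    print("n",len(q),"yaw err deg vs board",np.degrees(c[0]),"tilt dy/dz deg",np.degrees(c[1]),"face y at TCP",c[2],"std",r.std())
    m=(abs(p[:,0]-s["eef_pos"][0])<27)
if __name__=="__main__":
    face(np.load("pre_s.npy"),60,96)
E
python3 plane.py
```

```text
n 261 yaw err deg vs board 0.5023969751085876 tilt dy/dz deg -0.08995165541488459 face y at TCP -25.311529870503055 std 1.1186114548103832
```

```bash
python3 nudge.py '[{"dz": 15}, {"dz": 28}, {"dz": 29}, {"dz": 29}, {"dz": 29}]'; python3 nudge.py '[{"dz": 1}, {"dz": 2}, {"dz": 3}, {"dz": 3}]'; python3 go.py 517 -77.5 76 92.6
```

```text
clock: 7.65
eef_pos: [517.7, -78.4, 78.6]
eef_rot: [3.141, 0.0, 1.616]
wrist_force: [-0.6, -0.3, -1.2]
finger_gap: 47.6
finger_force: 45.0
clock: 8.05
eef_pos: [517.4, -78.3, 74.9]
eef_rot: [3.142, 0.0, 1.616]
wrist_force: [-0.4, -0.4, -1.2]
finger_gap: 48.0
finger_force: 45.0
shift [ 0.8 -0.3 -1.1] rot [ 0.0001  0.     -0.0004]
pos [517.4 -78.3  74.9] rpy deg [180.     0.    92.58] F [-0.4 -0.4 -1.2] M [-0.07  0.04 -0.  ] gap 48.0 45.0 t 8.05
```

```bash
python3 nudge.py '[{"dz": 0.3}, {"dz": 0.6}, {"dz": 0.6}]'; python3 nudge.py '[{"dz": 0.3}, {"dz": 0.6}, {"dz": 0.6}]'; python3 go.py 517 -77.5 76 92.6
```

```text
clock: 8.35
eef_pos: [517.6, -78.4, 74.9]
eef_rot: [3.141, 0.0, 1.616]
wrist_force: [-2.6, -0.4, 5.8]
finger_gap: 47.9
finger_force: 45.0
clock: 8.65
eef_pos: [517.8, -78.4, 74.8]
eef_rot: [3.14, 0.0, 1.616]
wrist_force: [-3.7, 0.7, 12.1]
finger_gap: 47.9
finger_force: 45.0
shift [ 0.9 -0.7 -1.2] rot [ 0.0012  0.0004 -0.0004]
pos [517.8 -78.4  74.8] rpy deg [1.7993e+02 2.0000e-02 9.2580e+01] F [-3.7  0.7 12.1] M [0.01 0.92 0.05] gap 47.9 45.0 t 8.65
```

```bash
python3 nudge.py '[{"dz": -0.9}, {"dx": -2, "dy": -2, "dz": -0.9}, {"dx": -4, "dy": -4, "dz": -0.9}, {"dx": -6, "dy": -6, "dz": -0.9}, {"dx": -8, "dy": -8, "dz": -0.9}]'; python3 nudge.py '[{}, {}]'; python3 go.py 505.4 -90.1 74.8 92.6
```

```text
clock: 9.15
eef_pos: [511.9, -86.8, 76.4]
eef_rot: [3.135, 0.001, 1.616]
wrist_force: [8.6, 3.1, 13.0]
finger_gap: 48.3
finger_force: 45.0
clock: 9.35
eef_pos: [511.8, -86.8, 76.4]
eef_rot: [3.136, 0.001, 1.616]
wrist_force: [6.0, 3.2, 10.1]
finger_gap: 47.5
finger_force: 45.0
shift [-3.  -6.5  1.5] rot [ 0.0059  0.0008 -0.0005]
pos [511.8 -86.8  76.4] rpy deg [1.7966e+02 5.0000e-02 9.2570e+01] F [ 6.   3.2 10.1] M [ 0.52 -1.27  0.07] gap 47.5 45.0 t 9.35
```

```bash
python3 - <<'E'
from plane import *
im,w=cloud("side"); np.save("c1.npy",w); cv2.imwrite("pics/c1.png",cv2.resize(im[150:250,270:370,::-1],(600,600),interpolation=2))
face(w,55,74); face(w,50,96)
E
```

```text
n 88 yaw err deg vs board 0.41652745657820195 tilt dy/dz deg -3.2980105566242868 face y at TCP -22.669373043879464 std 1.08952867360524
n 88 yaw err deg vs board 0.41652745657820195 tilt dy/dz deg -3.2980105566242868 face y at TCP -22.669373043879464 std 1.08952867360524
```

View pics/c1.png

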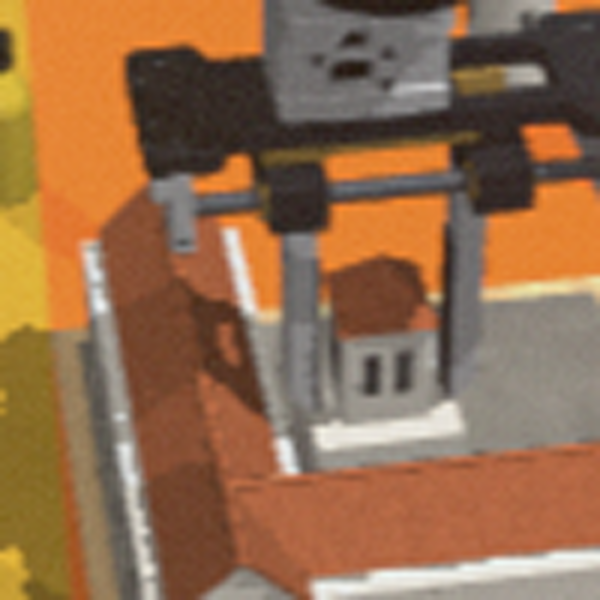

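The tower's foot dragged under too much downward force and the tower tilted about 3° in the grip (top leading). I'll ease off, let it stand flat, regrip harder, then slide with almost no downward load.

```bash
python3 nudge.py '[{"dx": 1, "dy": 2, "dz": -1}, {"dx": 2, "dy": 4, "dz": -1.7}, {"dx": 2, "dy": 4, "dz": -1.7}, {"dx": 2, "dy": 4, "dz": -1.7}]'; python3 go.py 515 -85 76 92.6;  python3 nudge.py '[{}, {}, {}]' 60;python3 go.py 515 -85 76 92.6; python3 - <<'E'
from plane import *
im,w=cloud("side"); np.save("c2.npy",w); cv2.imwrite("pics/c2.png",cv2.resize(im[150:250,270:370,::-1],(600,600),interpolation=2))
face(w,55,74)
E
```

```text
clock: 9.8
eef_pos: [513.3, -84.4, 75.9]
eef_rot: [-3.141, -0.0, 1.616]
wrist_force: [-0.4, -0.3, 0.0]
finger_gap: 47.8
finger_force: 45.0
shift [-0.7  1.6 -0.1] rot [-0.0009 -0.0002 -0.0003]
pos [513.3 -84.4  75.9] rpy deg [-1.7995e+02 -1.0000e-02  9.2580e+01] F [-0.4 -0.3  0. ] M [-0.11  0.02  0.02] gap 47.8 45.0 t 9.8
clock: 10.1
eef_pos: [513.7, -84.5, 76.4]
eef_rot: [3.141, 0.0, 1.616]
wrist_force: [0.3, -0.5, 0.1]
finger_gap: 59.8
finger_force: 0.0
shift [-0.5  1.3  0.4] rot [ 0.0001  0.     -0.0004]
pos [513.7 -84.5  76.4] rpy deg [179.99   0.    92.57] F [ 0.3 -0.5  0.1] M [-0.    0.02  0.01] gap 59.8 0.0 t 10.1
n 107 yaw err deg vs board -0.48353880233883645 tilt dy/dz deg 6.783391733879416 face y at TCP -23.7483520211713 std 1.7574853427524566
```

```bash
cat > pose.py <<'E'
from h import *
s=manip.read_state(); Rb=R.from_euler('z',2.6,degrees=True)
im,w=cloud("side"); p=w.reshape(-1,3); p=p[~np.isnan(p[:,2])]; q=Rb.inv().apply(p-[522.6,-71.3,0]); t=Rb.inv().apply(s["eef_pos"]-[522.6,-71.3,0])
print("TCP in board",np.round(t,1))
d=q-t
for z0 in range(60,144,6):
    m=(abs(d[:,0])<21)&(abs(d[:,1])<34)&(q[:,2]>=z0)&(q[:,2]<z0+6); a=q[m]
    if len(a)>3: print(z0,len(a),"y pct",np.round(np.percentile(a[:,1],[5,50,95]),1),"x",np.round(np.percentile(a[:,0],[3,97]),1))
m=(abs(d[:,0])<12)&(d[:,1]>-25)&(d[:,1]<-5)&(q[:,2]>80)&(q[:,2]<112); a=q[m]
for k in range(5):
    A=np.c_[a[:,0]-t[0],a[:,2]-95,np.ones(len(a))]; c=np.linalg.lstsq(A,a[:,1],rcond=None)[0]; r=a[:,1]-A@c; a=a[abs(r)<2*r.std()+.3]
print("bell -y face: n",len(a),"yaw",np.degrees(c[0]),"tilt",np.degrees(c[1]),"y",c[2],"std",r.std())
E
python3 pose.py
```

```text
TCP in board [ -9.5 -12.8  76.4]
60 29 y pct [-39.7 -37.6 -35.6] x [-28.2   9.1]
66 117 y pct [-39.6 -31.7  10.9] x [-29.9   9.3]
72 46 y pct [-36.  -27.2   3.9] x [-29.8   9.7]
78 34 y pct [-28.7 -27.1  -7.8] x [-25.2   8.2]
84 40 y pct [-28.4 -26.8   3.3] x [-25.5   7.5]
90 38 y pct [-29.  -26.9  -4. ] x [-25.4   7.4]
96 37 y pct [-29.1 -26.8  -4.5] x [-25.5   7.1]
102 39 y pct [-29.4 -27.4  -5.8] x [-25.3   7.4]
108 33 y pct [-29.5 -27.1  -8.3] x [-25.6   5.2]
114 58 y pct [-29.5 -26.4   1. ] x [-26.4   9.7]
120 75 y pct [-27.5 -22.   -1.1] x [-24.4   7.2]
126 50 y pct [-22.4 -17.5  -3.7] x [-19.5   1.2]
132 19 y pct [-17.  -14.   -7.8] x [-14.1  -3.4]
bell -y face: n 108 yaw -0.6953026292898794 tilt -0.5413196789068518 y -27.400121515168706 std 1.0812383856157008
```

View pics/c2.png

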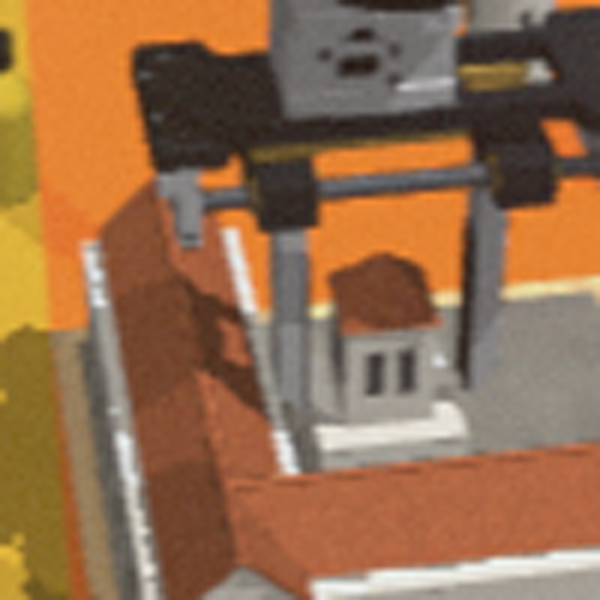

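The tower stands flat and clear of the walls, with its centre at about (-9.5,-10.5) in the board frame, 8 mm from home on each axis. I'll recentre along tool x and regrip at 60 N.

```bash
python3 nudge.py '[{"dx": 2}, {"dx": 2}, {"dx": 2}]'; python3 nudge.py '[{}, {}, {}, {}, {}]' 20 60; python3 nudge.py '[{"dz": -0.5}, {"dz": -1}, {"dz": -1}]'; python3 go.py 515 -85 76 92.6; python3 pose.py | tail -1
```

```text
clock: 10.5
eef_pos: [513.6, -82.4, 76.4]
eef_rot: [3.142, 0.0, 1.616]
wrist_force: [-0.5, 0.5, -0.7]
finger_gap: 59.6
finger_force: 0.0
clock: 11.0
eef_pos: [513.5, -82.5, 76.4]
eef_rot: [-3.141, -0.0, 1.616]
wrist_force: [-1.1, -0.8, 1.4]
finger_gap: 46.9
finger_force: 60.0
clock: 11.3
eef_pos: [513.6, -82.5, 77.3]
eef_rot: [3.142, 0.0, 1.616]
wrist_force: [-0.3, 0.0, -0.5]
finger_gap: 47.0
finger_force: 60.0
shift [-2.6  1.3  1.3] rot [ 0.      0.     -0.0004]
pos [513.6 -82.5  77.3] rpy deg [180.     0.    92.58] F [-0.3  0.  -0.5] M [-0.06  0.03 -0.05] gap 47.0 60.0 t 11.3
bell -y face: n 109 yaw -0.6347635521303764 tilt 1.283400092071008 y -27.53244439565216 std 1.115010867141484
```

```bash
python3 nudge.py '[{"dx": -1.5, "dy": -1.5}, {"dx": -3, "dy": -3}, {"dx": -4.5, "dy": -4.5}, {"dx": -5.5, "dy": -5.5}, {"dx": -5.5, "dy": -5.5}]'; python3 go.py 515 -85 76 92.6;python3 nudge.py '[{"dy": -0.5}, {"dy": -1}, {"dy": -1}]'; python3 nudge.py '[{"dx": -0.5}, {"dx": -1}, {"dx": -1}]'
```

```text
clock: 11.85
eef_pos: [508.2, -88.4, 77.4]
eef_rot: [3.142, 0.0, 1.616]
wrist_force: [-0.2, -0.5, -1.8]
finger_gap: 47.4
finger_force: 60.0
shift [3.1 7.  1.4] rot [ 0.      0.     -0.0006]
pos [508.2 -88.4  77.4] rpy deg [180.     0.    92.56] F [-0.2 -0.5 -1.8] M [-0.07  0.05 -0.02] gap 47.4 60.0 t 11.85
clock: 12.15
eef_pos: [507.3, -88.2, 77.3]
eef_rot: [-3.142, -0.0, 1.616]
wrist_force: [-0.1, -0.0, -2.2]
finger_gap: 47.5
finger_force: 60.0
clock: 12.45
eef_pos: [507.4, -89.3, 77.3]
eef_rot: [-3.142, -0.0, 1.616]
wrist_force: [-0.3, 0.6, -1.1]
finger_gap: 47.6
finger_force: 60.0
```

```bash
for i in 1 2; do python3 nudge.py '[{"dy": -0.4}, {"dy": -0.8}, {"dy": -0.8}]'|sed -n '2p;4p'; done; for i in 1; do python3 nudge.py '[{"dx": -0.4}, {"dx": -0.8}, {"dx": -0.8}]'|sed -n '2p;4p'; done
```

```text
eef_pos: [506.5, -89.3, 77.3]
wrist_force: [-0.8, -0.3, -1.7]
eef_pos: [505.7, -89.3, 77.3]
wrist_force: [0.5, -0.2, -1.1]
eef_pos: [505.8, -90.2, 77.3]
wrist_force: [-0.3, 0.3, -2.2]
```

```bash
for i in 1 2; do python3 nudge.py '[{"dy": -0.3}, {"dy": -0.6}, {"dy": -0.6}]'|sed -n '2p;4p'; python3 nudge.py '[{"dx": -0.3}, {"dx": -0.6}, {"dx": -0.6}]'|sed -n '2p;4p'; done
```

```text
eef_pos: [505.1, -90.2, 77.4]
wrist_force: [0.2, 0.0, -1.3]
eef_pos: [505.2, -90.8, 77.3]
wrist_force: [0.6, -0.2, -3.0]
eef_pos: [504.6, -90.8, 77.3]
wrist_force: [-0.4, -0.5, -2.0]
eef_pos: [504.6, -91.4, 77.3]
wrist_force: [-0.2, 1.1, -1.5]
```

```bash
for i in 1 2; do python3 nudge.py '[{"dy": -0.3}, {"dy": -0.5}, {"dy": -0.5}]'|sed -n '2p;4p'; python3 nudge.py '[{"dx": -0.3}, {"dx": -0.5}, {"dx": -0.5}]'|sed -n '2p;4p'; done; python3 pose.py|tail -1
```

```text
eef_pos: [504.1, -91.4, 77.3]
wrist_force: [0.0, -0.1, -2.6]
eef_pos: [504.2, -91.9, 77.4]
wrist_force: [-0.0, 0.2, -0.9]
eef_pos: [503.9, -91.9, 77.5]
wrist_force: [2.9, 1.0, -1.6]
eef_pos: [503.9, -92.4, 77.4]
wrist_force: [2.8, 2.5, -1.5]
bell -y face: n 115 yaw -1.2944640858485308 tilt -1.8438829885445558 y -36.217852516531686 std 1.1396423427849192
```

Both walls touched within about 2 mm of the predicted pose. Now I'll back off a hair, seat the foot on the board, then press.

```bash
python3 nudge.py '[{"dx": 0.4, "dy": 0.4}, {"dx": 0.4, "dy": 0.4, "dz": 0.4}, {"dx": 0.4, "dy": 0.4, "dz": 0.8}, {"dx": 0.4, "dy": 0.4, "dz": 0.8}]'|sed -n '2p;4p'; python3 nudge.py '[{"dz": 0.2}, {"dz": 0.4}, {"dz": 0.4}]'|sed -n '2p;4p'; python3 go.py 505 -90 76 92.6
```

```text
eef_pos: [504.1, -92.1, 76.8]
wrist_force: [0.4, 1.0, 4.4]
eef_pos: [504.3, -92.0, 76.7]
wrist_force: [-1.0, 2.1, 8.5]
shift [1.9 0.8 0.7] rot [ 0.0006  0.0001 -0.0003]
pos [504.3 -92.   76.7] rpy deg [1.7997e+02 1.0000e-02 9.2580e+01] F [-1.   2.1  8.5] M [ 0.36  0.17 -0.04] gap 47.1 60.0 t 16.5
```

```bash
python3 nudge.py '[{"dx": -0.4, "dy": -0.4, "dz": -0.1}, {"dx": -0.6, "dy": -0.7, "dz": -0.2}, {"dx": -0.6, "dy": -0.7, "dz": -0.2}]'; python3 go.py 505 -90 76 92.6; python3 nudge.py '[{"dx": -0.3, "dy": -0.3}, {"dx": -0.4, "dy": -0.4}, {"dx": -0.4, "dy": -0.4}]'|sed -n '2p;4p'; python3 go.py 505 -90 76 92.6; python3 pose.py
```

```text
clock: 16.8
eef_pos: [504.0, -92.4, 76.8]
eef_rot: [3.14, -0.0, 1.616]
wrist_force: [3.7, 5.3, 5.4]
finger_gap: 47.4
finger_force: 60.0
shift [2.3 1.1 0.8] rot [ 0.0017 -0.0003 -0.0005]
pos [504.  -92.4  76.8] rpy deg [ 1.7991e+02 -2.0000e-02  9.2570e+01] F [3.7 5.3 5.4] M [ 0.7  -0.61 -0.1 ] gap 47.4 60.0 t 16.8
eef_pos: [503.9, -92.4, 76.9]
wrist_force: [6.0, 8.0, 3.6]
shift [2.4 1.2 0.9] rot [ 0.0024 -0.0007 -0.0004]
pos [503.9 -92.4  76.9] rpy deg [ 1.7986e+02 -4.0000e-02  9.2580e+01] F [6.  8.  3.6] M [ 1.2  -1.02 -0.16] gap 47.5 60.0 t 17.1
TCP in board [-19.6 -20.3  76.9]
66 99 y pct [-47.4 -39.4  -7.1] x [-39.6   0.2]
72 47 y pct [-44.3 -35.8 -19.6] x [-38.1  -0.5]
78 31 y pct [-37.3 -34.9 -17.1] x [-35.1  -5. ]
84 35 y pct [-37.5 -36.1 -30.7] x [-35.   -3.3]
90 33 y pct [-38.7 -36.3 -21.9] x [-35.5  -1.3]
96 41 y pct [-38.2 -36.2 -15.1] x [-35.8  -1.7]
102 39 y pct [-37.7 -35.7 -12.4] x [-35.4  -2.1]
108 34 y pct [-38.7 -36.8 -34.8] x [-34.8  -2. ]
114 61 y pct [-38.8 -35.3 -10.4] x [-36.5  -0.1]
120 75 y pct [-36.3 -30.5  -8.8] x [-34.2  -2.3]
126 45 y pct [-32.2 -26.8 -10.8] x [-29.2  -7. ]
132 28 y pct [-30.1 -23.3 -15.9] x [-25.8 -11.1]
bell -y face: n 107 yaw 0.5900272190122433 tilt -2.2124544140973277 y -36.36947278995783 std 0.9667541907052681
```

Pressed in with 6 and 8 N. I'll check tilt and yaw with averaged frames before pressing harder.

```bash
cat > avg.py <<'E'
from h import *
s=manip.read_state(); Rb=R.from_euler('z',2.6,degrees=True); O=np.array([522.6,-71.3,0])
w=np.nanmedian([cloud("side")[1] for _ in range(12)],0); p=w.reshape(-1,3); p=p[~np.isnan(p[:,2])]; q=Rb.inv().apply(p-O); t=Rb.inv().apply(s["eef_pos"]-O); d=q-t
def fit(m,dep,n):
    a=q[m]; i=[k for k in range(3) if k!=dep]
    for k in range(6):
        mu=a.mean(0);A=np.c_[a[:,i]-mu[i],np.ones(len(a))]; c=np.linalg.lstsq(A,a[:,dep],rcond=None)[0]; r=a[:,dep]-A@c; a=a[abs(r)<2*r.std()+.2]
    print(n,len(a),"slopes deg",np.round(np.degrees(c[:2]),2),"at",np.round(mu,1),"std",round(r.std(),2))
fit((abs(d[:,0])<14)&(d[:,1]>-25)&(d[:,1]<-8)&(q[:,2]>76)&(q[:,2]<113),1,"bell -y face (yaw,tilt)")
fit((abs(d[:,0])<26)&(d[:,1]>-28)&(d[:,1]<-19)&(q[:,2]>64)&(q[:,2]<77),2,"ledge z (dz/dx,dz/dy)")
print("TCP",np.round(t,1),"F",np.round(manip.read_state()["wrist_force"],1))
E
python3 avg.py
```

```text
bell -y face (yaw,tilt) 151 slopes deg [-0.22 -1.43] at [-19.5 -36.2  95.4] std 0.44
ledge z (dz/dx,dz/dy) 68 slopes deg [0.19 8.75] at [-19.9 -43.8  70.3] std 0.59
TCP [-19.6 -20.3  76.9] F [5.2 7.1 4.8]
```

The tower leans about 1° over the wing, foot out, because of the push at bell height. I'll back off, tilt the tool about 1° the other way, reseat and press again.

```bash
python3 nudge.py '[{"dx": 0.8, "dy": 0.4, "dz": -0.4}, {"dx": 1.5, "dy": 0.6, "dz": -0.8, "ry": -0.008}, {"dx": 1.5, "dy": 0.6, "dz": -0.8, "ry": -0.017}, {"dx": 1.5, "dy": 0.6, "dz": -0.8, "ry": -0.017}]'|sed -n '2,4p'; python3 avg.py; python3 nudge.py '[{"dz": 0.4}, {"dz": 0.7}, {"dz": 0.7}]'|sed -n '2,4p'; python3 avg.py
```

```text
eef_pos: [503.8, -91.5, 77.3]
eef_rot: [3.141, 0.018, 1.616]
wrist_force: [4.9, -0.5, 0.9]
bell -y face (yaw,tilt) 153 slopes deg [ 0.42 -0.44] at [-20.1 -35.3  95. ] std 0.43
ledge z (dz/dx,dz/dy) 64 slopes deg [0.37 1.98] at [-20.  -43.2  71.5] std 0.39
TCP [-19.7 -19.4  77.3] F [5.6 0.3 0.7]
eef_pos: [503.8, -91.7, 76.5]
eef_rot: [3.141, 0.017, 1.616]
wrist_force: [4.9, -0.1, 0.3]
bell -y face (yaw,tilt) 155 slopes deg [-0.24 -0.39] at [-19.8 -35.3  95.5] std 0.43
ledge z (dz/dx,dz/dy) 63 slopes deg [0.23 2.71] at [-19.9 -43.1  70.6] std 0.5
TCP [-19.7 -19.5  76.5] F [5.2 0.4 0.3]
```

```bash
python3 nudge.py '[{"dz": 0.3}, {"dx": -0.5, "dz": 0.3}, {"dx": -1, "dz": 0.3}, {"dx": -1, "dz": 0.3}]'|sed -n '2,4p'; python3 nudge.py '[{"dx": -0.3}, {"dx": -0.5, "dy": -0.2}, {"dx": -0.5, "dy": -0.2}]'|sed -n '2,4p'; python3 avg.py; python3 go.py 505 -90 76 92.6
```

```text
eef_pos: [503.9, -92.2, 76.5]
eef_rot: [3.141, 0.016, 1.616]
wrist_force: [4.1, 4.5, 4.6]
eef_pos: [503.8, -92.3, 76.6]
eef_rot: [3.14, 0.016, 1.616]
wrist_force: [5.8, 8.3, 4.1]
bell -y face (yaw,tilt) 157 slopes deg [-0.59 -0.46] at [-19.8 -35.7  95.2] std 0.46
ledge z (dz/dx,dz/dy) 61 slopes deg [0.32 2.05] at [-19.8 -43.2  70.6] std 0.41
TCP [-19.7 -20.1  76.6] F [6.2 8.6 4. ]
shift [2.2 1.3 0.5] rot [ 0.0011  0.0159 -0.0002]
pos [503.8 -92.3  76.5] rpy deg [179.94   0.91  92.59] F [6.2 8.6 4. ] M [ 1.24 -0.99 -0.12] gap 47.2 60.0 t 20.95
```

I'll calibrate the camera's plane bias against the wing's outer wall, which is parallel to the faces of interest.

```bash
cat >> avg.py <<'E'
fit((q[:,0]>-40)&(q[:,0]<55)&(abs(q[:,1]+110)<7)&(q[:,2]>15)&(q[:,2]<58),1,"wing outer wall")
fit((q[:,0]>-105)&(q[:,0]<-52)&(abs(q[:,1]+115)<4)&(q[:,2]>15)&(q[:,2]<58),1,"nave end wall")
m=(abs(q[:,0]-88)<25)&(abs(q[:,1])<100)&(q[:,2]>3)&(q[:,2]<14); fit(m,2,"board top")
E
python3 avg.py
```

```text
bell -y face (yaw,tilt) 155 slopes deg [-0.55 -0.53] at [-19.9 -35.6  95.1] std 0.42
ledge z (dz/dx,dz/dy) 60 slopes deg [0.11 5.88] at [-20.6 -43.6  70.6] std 0.46
TCP [-19.7 -20.1  76.5] F [5.2 8.  4.8]
wing outer wall 580 slopes deg [-0.16 -0.08] at [   6.5 -110.4   36.7] std 0.37
nave end wall 336 slopes deg [0.02 0.05] at [ -78.7 -115.1   36.7] std 0.35
board top 809 slopes deg [-0.23  0.01] at [92.5 -0.2  8.9] std 0.4
```

Camera bias is negligible, and the remaining lean is about 0.4°. I'll trim the tilt another 0.5° and press a bit more firmly.

```bash
python3 nudge.py '[{"dx": 0.3, "ry": -0.004}, {"dx": 0.3, "ry": -0.008}, {"dx": -0.1, "dy": -0.3, "dz": 0.1, "ry": -0.008}, {"dx": -0.4, "dy": -0.6, "dz": 0.2, "ry": -0.008}, {"dx": -0.4, "dy": -0.6, "dz": 0.2, "ry": -0.008}]'|sed -n '2,4p'; python3 avg.py|head -3; python3 go.py 505 -90 76 92.5
```

```text
eef_pos: [503.8, -92.6, 76.6]
eef_rot: [3.139, 0.024, 1.616]
wrist_force: [8.6, 9.1, 4.0]
bell -y face (yaw,tilt) 156 slopes deg [-0.47 -0.32] at [-19.7 -35.7  95. ] std 0.5
ledge z (dz/dx,dz/dy) 71 slopes deg [1.000e-02 1.272e+01] at [-20.4 -43.9  70.2] std 0.73
TCP [-19.8 -20.5  76.6] F [8.7 9.1 5.1]
shift [2.6 1.4 0.5] rot [0.0024 0.024  0.0015]
pos [503.8 -92.7  76.6] rpy deg [179.86   1.37  92.58] F [8.7 9.1 5.1] M [ 1.46 -1.57 -0.11] gap 47.2 60.0 t 22.65
```

```bash
python3 nudge.py '[{"dx": -0.1, "dy": -0.1, "rz": 0.002}, {"dx": -0.3, "dy": -0.3, "ry": -0.002, "rz": 0.003}, {"dx": -0.3, "dy": -0.3, "ry": -0.002, "rz": 0.003}, {"dx": -0.3, "dy": -0.3, "ry": -0.002, "rz": 0.003}]'|sed -n '2,4p'; python3 avg.py|head -3; python3 avg.py | head -1; python3 go.py 505 -90 76 92.5; python3 - <<'E'
from h import *
im,w=cloud("side"); cv2.imwrite("pics/end.png",cv2.resize(im[130:290,240:420,::-1],(720,600)[:2],interpolation=2))
E
```

```text
eef_pos: [503.7, -92.8, 76.6]
eef_rot: [3.139, 0.026, 1.613]
wrist_force: [10.6, 10.8, 3.7]
bell -y face (yaw,tilt) 154 slopes deg [ 0.36 -0.67] at [-19.9 -35.8  95.3] std 0.5
ledge z (dz/dx,dz/dy) 64 slopes deg [0.85 9.12] at [-21.3 -44.   70.4] std 0.67
TCP [-19.9 -20.6  76.6] F [10.8 10.4  4.1]
bell -y face (yaw,tilt) 151 slopes deg [-0.03 -0.43] at [-20.2 -35.8  95.3] std 0.47
shift [2.7 1.4 0.5] rot [ 0.003   0.0258 -0.0013]
pos [503.7 -92.8  76.6] rpy deg [179.83   1.48  92.42] F [11.3 10.5  4.1] M [ 1.72 -1.82  0.03] gap 47.5 60.0 t 24.25
```

View pics/end.png

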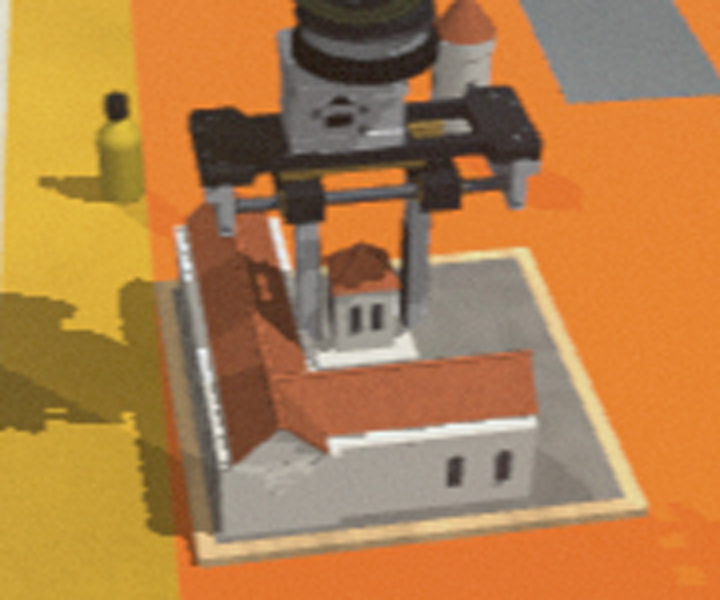

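The picture shows the tower in the corner, gripped and clear of both roofs, with the glue and the round tower untouched. I'll make one last small tilt trim.

```bash
python3 nudge.py '[{"dx": 0.2, "ry": -0.004}, {"dx": 0.3, "ry": -0.008}, {"dx": 0.3, "dz": 0.1, "ry": -0.008}, {"dx": 0.3, "dz": 0.1, "ry": -0.008}]'|sed -n '2,4p'; python3 avg.py|head -1; python3 avg.py | head -1; python3 avg.py | head -1; python3 go.py 505 -90 76 92.5
```

```text
eef_pos: [503.7, -93.1, 76.6]
eef_rot: [3.138, 0.035, 1.613]
wrist_force: [9.5, 6.3, 5.3]
bell -y face (yaw,tilt) 154 slopes deg [ 0.01 -0.65] at [-20.2 -35.7  94.9] std 0.45
bell -y face (yaw,tilt) 156 slopes deg [-0.81 -0.44] at [-20.1 -35.7  95.2] std 0.45
bell -y face (yaw,tilt) 153 slopes deg [-0.41 -0.49] at [-20.  -35.8  95.4] std 0.42
shift [3.  1.4 0.5] rot [ 0.0032  0.0347 -0.0015]
pos [503.7 -93.1  76.6] rpy deg [179.81   1.99  92.41] F [10.6  5.5  5.4] M [ 0.97 -1.79 -0.03] gap 47.5 60.0 t 26.5
```

Turning the tool no longer changes the tower's reading, so the walls are holding it flush. I'll restore the wing push and confirm the forces hold steady.

```bash
python3 nudge.py '[{"dx": -0.3}, {"dx": -0.5}, {"dx": -0.5}]'|sed -n '2,4p'; python3 nudge.py '[{}, {}, {}, {}, {}]'; python3 avg.py|head -1;python3 nudge.py '[{}, {}, {}, {}, {}]'
```

```text
eef_pos: [503.7, -93.1, 76.6]
eef_rot: [3.138, 0.034, 1.613]
wrist_force: [10.1, 10.4, 6.0]
clock: 27.3
eef_pos: [503.7, -93.1, 76.6]
eef_rot: [3.138, 0.034, 1.613]
wrist_force: [9.7, 9.0, 4.7]
finger_gap: 47.0
finger_force: 60.0
bell -y face (yaw,tilt) 155 slopes deg [-0.08 -0.63] at [-20.1 -35.8  95.3] std 0.45
clock: 28.4
eef_pos: [503.7, -93.1, 76.6]
eef_rot: [3.139, 0.034, 1.613]
wrist_force: [9.8, 9.7, 5.7]
finger_gap: 47.4
finger_force: 60.0
```

Position and forces are steady: about 10 N against each wall and 5 N down. Handing in.

```bash
python3 -c "from cell import manip, imaging, order; print(order.sign_off())"
```

```text
the job is handed in; nothing more can be done
None
```

The tower is upright in the corner with its blank faces to the walls, gripped at 60 N and pressed with about 10 N against each wall; handed in at about 28 s. The camera still reads roughly 0.5° of lean towards the wing; I took that as measurement error because it no longer changed when I tilted the tool.

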